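# Take the tealight out of the teapot warmer with tongs

### The arm

A 7-joint arm with a two-finger parallel gripper is mounted at the origin on the work surface. World frame = base frame: x ahead of the robot, y to its left, z up, the work surface at z = 0. Lengths are in m, angles in rad, forces in N, time in s.
With the tool pointing down it reaches from about 0.4 to 0.85 m from the base axis. Payload 10.4 kg.
Tool frame: the origin (TCP) lies at the very end of the fingers, on their centre line; the grasp point (between the pads) lies 19 mm behind it (manip.grip_point_offset is the distance from the TCP to the grasp point, in m); z points along the fingers, y is the line along which they close (so a half turn about z gives the same grasp; the last joint's range is limited). The gripper opens to 85 mm and grips with 20 to 120 N. Pads are 22 mm wide; open, the fingers measure 114 mm over their backs; the gripper's body (76 mm by 85 mm) begins 54 mm behind the grasp point. The pads swing forward as they close: fully open they stand 13 mm farther back than shut.
Start: joints at [-1.191, 0.332, -0.065, 1.46, 0.022, 1.35, -0.088], TCP at [0.245, 0.575, 0.205] pointing down, gripper open.
Joint ranges: [-2.6, 2.6], [-0.5, 2.12], [-1.47, 1.34], [0.16, 2.42], [-1.27, 4.41], [0.06, 2.06], [-2.6, 2.6]. Speed limits (rad/s): [2.22, 2.22, 2.79, 2.79, 3.14, 3.14, 3.14].

### API

Orientations are given as a unit quaternion [x, y, z, w].
In Python, from workcell import manip gives the robot as it stands. The module is installed in compiled form; this text tells all that it offers.
- The arm moves only by the shell command python3 -m inch 'ROWS' [OPENING] [FORCE]. ROWS is JSON, a list of rows, each a list of 2 entries, a list of its own where there are three numbers: the shift along the tool's x, y, z each as a share of 0.08 m, from -1 to 1, then the turn, a rotation vector about the tool's x, y, z each as a share of 45 degrees, from -1 to 1. A call has exactly 10 rows; each row is the pose to reach, as a shift and turn from the pose commanded when the call began, along the tool's axes at that moment; what a row does not reach only later rows make up. A row lasts 1/10 s, in which the tool goes at most 50 mm and 8.59 degrees, less where a joint would pass 70% of its speed; a pose out of reach is approached as far as the arm can. A call with a number of a shift or a turn outside -1 to 1 is refused whole. A call with a gripper value outside its range is refused whole. OPENING is the opening, from 0 (shut) to 1 (fully open), set as the call begins (- or left out, the last holds). The fingers move at their own pace and stop on an object; FORCE is the grip in N (left out, the last holds). Time passes only in rows, so rows that repeat a pose let the fingers close, or fill a call up. It gives the time, the measured TCP pose, the force, the opening and the grip force at its end, in the units of the state.
- manip.get_obs(): the state, without advancing time (a new reading comes with each control period).
- manip.camera(name): name is "scene" or "side" or "wrist"; returns the picture (400x640x3 uint8, red, green, blue); there is no depth.
- manip.camera_params(name): a dict with "fov_y" (degrees; the focal length in pixels is half the picture's height over the tangent of half this angle, whatever the lens; pixels are square), "cx", "cy" (the principal point, pixels), "camera_from_world" (4x4, takes a point from world to camera coordinates); the wrist camera has in their place "T_tool_cam" (4x4, takes a point from camera to tool coordinates, whose origin is the TCP and whose axes are the flange's). Camera axes: x right, y up, looking along -z (the intrinsics and any distortion apply to the point x, -y, -z); pixel columns grow to the right and rows downward; lengths in m; the calibration is good to about 2 mm. A picture is of the moment at which its call begins: read the wrist's pose just before it. camera_params takes no time and is no camera call.
- manip.hand_in(): hands the job in; it is judged then, once.
The state is a dict: "clock": time; "joint_pos": joint angles; "joint_velocities": joint speeds; "tau": joint torques, N m; "position": TCP position; "ee_rot": TCP orientation; "ft_force": force on the tool from outside, world axes, zero at the start; "torque": the same for the moment, N m; "grip_width": opening from 0.0 (shut) to 1.0 (fully open); "grasp_force": force on a finger pad.
Only numpy, scipy, OpenCV 4.12 (cv2) and the standard library are available. Lean on these libraries where they do the work, as an engineer would, in place of code of your own. Each camera call takes 0.05 s, during which the arm holds its last target. There are 200 camera calls.

### The job

The candle under the teapot needs changing: lift the teapot off its warmer by the hoop handle, keep it upright and set it down gently on the middle of the cork trivet. Then take the tongs, close them on the tealight in the warmer and lift it out, level, well clear above the warmer's steel hoops; its cup is hot, so only the tongs may touch it. Leave the pedal, pick rack, slide and tin where they are, and finish still holding the tealight up in the tongs.

Things in the scene. Friction and masses are not known exactly. Their poses are not given: they have to be found in the camera images.
- teapot: stainless teapot, 0.36 to 0.68 kg, 140 mm wide, base 124 mm across, black lid ball up to 102 mm, spout along its own +x reaching 112 mm from the axis. Fixed hoop handle over the lid in its own x-z plane (feet at x = -58 and +58 mm). Stands on the warmer's hoops at first. Origin: centre of its underside; z up
- teapot_grip (a point): middle of the teapot's handle bar: a straight black sleeve 66 mm long and 13 mm thick along the teapot's x axis, 150 mm above its underside, 49 mm of free space between it and the lid ball
- warmer: fixed teapot warmer: oak block 150 x 150 x 20 mm, in its top a central round recess 43 mm wide, 3 mm deep for the tealight; two steel hoops (8 mm bar) along its x axis at y = -46 and +46 mm, their top 79 mm above the cabinet top, legs at x = -52 and +52 mm. 84 mm free between the hoops, open above and at both x ends. Origin: centre of its underside
- tealight: tealight in an aluminium cup, 39 mm across, 18 mm high, about 18 g, standing loose in the recess with its underside 17 mm above the cabinet top, so that 15 mm stand out of the oak block. Origin: centre of its underside
- trivet: round cork trivet, fixed, 170 mm across, 8 mm thick. Origin: centre of its underside
- tongs: sprung steel kitchen tongs lying on their side, 16 mm high, 235 mm long with the hanging loop, about 100 g, tips towards their own +x. Origin: on the midline, on the underside, at the balance point, midway between the bulges of the two black grips (each 55 mm long); hinge head at x = -85 mm. Open they measure 52 mm over the bulges of the grips. The two arms always move alike
- tongs_tip (a point): centre between the shallow hollow jaws of the tongs, 104 mm from the tongs' origin along their x axis, 8 mm above their underside. The jaw plates are 29 mm long and 16 mm high and reach 15 mm further ahead
- tongs_left (a joint): angle by which each arm is squeezed in: 0 open (74 mm between the hollows of the jaws), 0.09 closed on 39 mm (grips then 36 mm over all), 0.17 fully closed. Grips squeezed to 43 mm leave 54 mm between the hollows, 48 at the jaw edges, 60 over all. The spring pushes each arm out with 3.5 N at the grips when open, 5.7 N when closed on 39 mm; a grip of 15 to 20 N clamps the tealight well
- octave_pedal: purple octave pedal, 112 x 62 x 52 mm, bystander. Origin: centre of its underside
- pick_rack: wooden pick rack with six slots, 36 x 112 x 40 mm with picks, bystander. Origin: centre of its underside
- slide: chrome guitar slide, tube 25 mm across, 60 mm high, standing on end, bystander. Origin: centre of its underside
- tin: small stainless tin with press-fit lid, 65 mm across, 45 mm high, bystander. Origin: centre of its underside
Mind the look-alikes: they are no part of the job. Of the things that look like the teapot, the smaller one is meant.

How it is judged:
By the outcome, as a careful person would: the job done as asked, in the order asked, and still so for the second after the job is handed in, while the arm keeps its last pose, push and grip.
It also fails if it takes over 64 s, if anything falls off the work surface, if the arm or the gripper's body presses on something with over 40 N, if the wrist force passes 120 N, or if a joint passes its speed limit or range.

## Working session

There is one attempt and no reset: what is moved stays moved. The work goes in short steps, Python scripts to look and compute and a shell command to move; the robot and the scene stay as the last step left them, time stands still between calls to the robot, and variables do not carry over. Pictures are saved under pics/ and viewed, at most 10 in all, crops included, and the job is handed in when it is done.

```bash
mkdir -p pics; ls
python3 - <<'E'
from workcell import manip
import cv2,numpy as np
print(manip.get_obs()); print(manip.grip_point_offset)
for n in("scene","side","wrist"):
    p=manip.camera_params(n);print(n,p)
    im=manip.camera(n); cv2.imwrite(f"pics/{n}0.png",im[:,:,::-1])
E
```

```text
pics
{'clock': 0.0, 'joint_pos': array([-1.19058417,  0.33288387, -0.06474709,  1.46094761,  0.02160488,
        1.3499077 , -0.08849622]), 'joint_velocities': array([-1.83108930e-04,  4.58934696e-04, -1.67434873e-03,  5.21676102e-05,
        1.15375797e-03,  1.62359373e-03,  6.96595498e-05]), 'tau': array([-1.24566200e-04, -6.25433135e+01,  4.93632106e-02, -3.91614854e+01,
        1.63478771e-02,  9.58880380e-03, -6.55643177e-06]), 'position': array([0.24482174, 0.57459672, 0.20410559]), 'ee_rot': array([ 2.00012595e-01,  9.79793058e-01, -7.15741513e-04, -1.16965971e-04]), 'ft_force': array([-0.08505444,  0.67735109,  0.4281775 ]), 'torque': array([ 0.02545134,  0.00782427, -0.03187669]), 'grasp_force': 0.0, 'grip_width': 1.0020735835639327}
0.0187
scene {'fov_y': 50.28860522637247, 'cx': 320.468641838034, 'cy': 202.42889255496334, 'camera_from_world': array([[-0.85228086,  0.52289008, -0.01425872,  0.41906195],
       [-0.27642263, -0.42707637,  0.86092758,  0.00321372],
       [ 0.44408093,  0.73769353,  0.50852767, -1.39887474],
       [ 0.        ,  0.        ,  0.        ,  1.        ]])}
side {'fov_y': 45.4174132249381, 'cx': 318.5593715519917, 'cy': 196.88453720414847, 'camera_from_world': array([[ 0.97205244, -0.23359638, -0.02338342, -0.47504953],
       [ 0.13175545,  0.46038919,  0.87788512, -0.22310533],
       [-0.19430532, -0.85643127,  0.47830004, -1.13805335],
       [ 0.        ,  0.        ,  0.        ,  1.        ]])}
wrist {'fov_y': 67.07649690280755, 'cx': 321.3048651570575, 'cy': 198.09404839380534, 'T_tool_cam': array([[-5.70809966e-04,  9.54556861e-01,  2.98028308e-01,
         7.48729895e-02],
       [ 9.99999837e-01,  5.49843177e-04,  1.54191042e-04,
        -5.07825187e-04],
       [-1.66847144e-05,  2.98028348e-01, -9.54557020e-01,
        -1.68563974e-01],
       [ 0.00000000e+00,  0.00000000e+00,  0.00000000e+00,
         1.00000000e+00]])}
```

View pics/scene0.png

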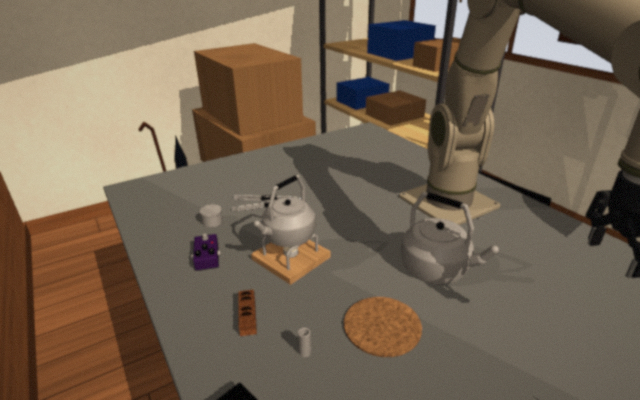

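View pics/side0.png

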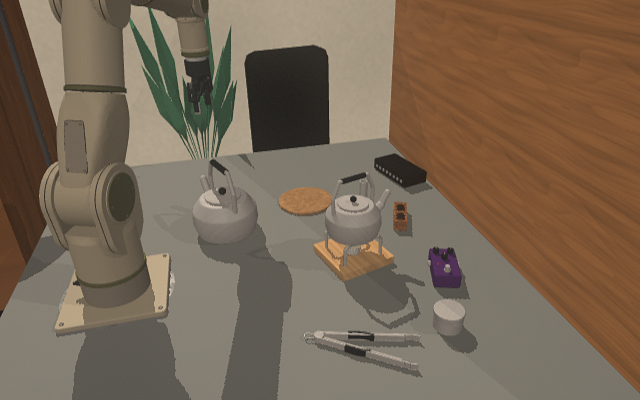

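The scene view shows the small teapot on the oak warmer (~290,220), the big look-alike at (437,245) and the trivet at (383,326). The side view shows the tongs at (360,345), the tin at (449,317), the pedal at (445,267) and the rack at (400,215).

```bash
cat > h.py <<'E'
from workcell import manip
import cv2,numpy as np
from scipy.spatial.transform import Rotation as R
def cam(n,obs=None):
    p=manip.camera_params(n); f=200/np.tan(np.radians(p["fov_y"]/2))
    K=np.array([[f,0,p["cx"]],[0,f,p["cy"]],[0,0,1]])
    if n=="wrist":
        T=np.eye(4);T[:3,:3]=R.from_quat(obs["ee_rot"]).as_matrix();T[:3,3]=obs["position"]
        M=np.linalg.inv(T@p["T_tool_cam"])
    else: M=p["camera_from_world"]
    return K,np.diag([1,-1,-1])@M[:3,:3],np.diag([1,-1,-1])@M[:3,3]
def proj(c,X):
    K,Rm,t=c; q=(K@(Rm@np.atleast_2d(X).T+t[:,None])).T; return q[:,:2]/q[:,2:]
def ray(c,uv):
    K,Rm,t=c; return -Rm.T@t, Rm.T@np.linalg.inv(K)@np.array([uv[0],uv[1],1.])
def onz(c,uv,z):
    o,d=ray(c,uv); return o+d*(z-o[2])/d[2]
def tri(c1,u1,c2,u2):
    P=[c[0]@np.c_[c[1],c[2]] for c in(c1,c2)]
    X=cv2.triangulatePoints(P[0],P[1],np.float64(u1),np.float64(u2))[:,0]; return X[:3]/X[3]
def comps(mask,box,amin=15):
    x0,y0,x1,y1=box; m=np.zeros(mask.shape,np.uint8); m[y0:y1,x0:x1]=mask[y0:y1,x0:x1]
    n,l,s,c=cv2.connectedComponentsWithStats(m)
    return [(l==i,s[i],c[i]) for i in range(1,n) if s[i][4]>=amin]
def ends(m):
    p=np.argwhere(m)[:,::-1].astype(float);c=p.mean(0);d=np.linalg.svd(p-c,full_matrices=False)[2][0]
    d*=np.sign(d[0]); t=(p-c)@d; return c+d*(t.min()),c+d*t.max()
E
python3 - <<'E'
from h import *
np.set_printoptions(precision=4,suppress=True)
A=cv2.imread("pics/scene0.png");B=cv2.imread("pics/side0.png");cs=cam("scene");cd=cam("side")
def hb(I,box,c):
    for m,s,ce in comps((I.max(2)<45),box): print(s,ce,*ends(m))
hb(A,(270,172,305,200),cs);print();hb(B,(335,168,375,188),cd);print()
for I,c,box in((A,cs,(330,285,430,365)),(B,cd,(270,180,331,220)),(A,cs,(245,232,335,280)),(B,cd,(310,232,398,280))):
    h=cv2.cvtColor(I,cv2.COLOR_BGR2HSV); m=(h[...,1]>95)&(h[...,0]<25)&(h[...,2]>60)
    for mm,s,ce in comps(m,box,150):
        k=cv2.convexHull(np.argwhere(mm)[:,::-1].astype(np.int32)); e=cv2.fitEllipse(k)
        print(s,e,onz(c,e[0],.008)); ap=cv2.approxPolyDP(k,4,True)[:,0]
        if I is A and box[0]<300 or I is B and box[0]>300: print([(tuple(q),onz(c,q,.02)) for q in ap])
# tongs grips, side
for m,s,ce in comps(B.max(2)<45,(300,320,425,375),10):
    a,b=ends(m);print("grip",s,ce,onz(cd,ce,.010),onz(cd,a,.01),onz(cd,b,.01))
cv2.imwrite("pics/z.png",np.vstack([cv2.resize(B[320:380,295:430],None,fx=5,fy=5,interpolation=2)[:,:675],cv2.resize(A[170:290,195:330],None,fx=5,fy=5)[:290]]))
E
```

```text
[278 177  18  11  72] [286.7639 181.625 ] [278.4234 185.866 ] [295.1766 177.3473]


[ 343  297   80   60 3747] ((382.5236511230469, 326.40692138671875), (59.93238830566406, 79.40220642089844), 101.4477310180664) [0.5264 0.3154 0.008 ]
[ 279  187   52   28 1173] ((304.9335632324219, 200.38003540039062), (27.761972427368164, 53.568580627441406), 87.54682922363281) [0.5168 0.2978 0.008 ]
[ 251  240   80   40 1820] ((289.68206787109375, 257.6579895019531), (40.48066711425781, 78.24357604980469), 85.7906723022461) [ 0.5836 -0.0077  0.008 ]
[((np.int32(330), np.int32(251)), array([0.4853, 0.0391, 0.02  ])), ((np.int32(327), np.int32(259)), array([0.5105, 0.064 , 0.02  ])), ((np.int32(298), np.int32(279)), array([0.6129, 0.0923, 0.02  ])), ((np.int32(282), np.int32(279)), array([0.6462, 0.0711, 0.02  ])), ((np.int32(251), np.int32(257)), array([ 0.6754, -0.0514,  0.02  ])), ((np.int32(269), np.int32(242)), array([ 0.6058, -0.0869,  0.02  ])), ((np.int32(310), np.int32(240)), array([ 0.5051, -0.0335,  0.02  ]))]
[ 314  239   80   41 1812] ((351.1532897949219, 256.3501892089844), (44.056663513183594, 81.65335083007812), 89.9192123413086) [ 0.5689 -0.0243  0.008 ]
[((np.int32(393), np.int32(262)), array([ 0.6564, -0.0902,  0.02  ])), ((np.int32(341), np.int32(279)), array([ 0.5145, -0.1207,  0.02  ])), ((np.int32(315), np.int32(252)), array([0.4804, 0.0024, 0.02  ])), ((np.int32(314), np.int32(244)), array([0.4861, 0.0384, 0.02  ])), ((np.int32(374), np.int32(239)), array([0.6452, 0.0187, 0.02  ])), ((np.int32(393), np.int32(255)), array([ 0.6672, -0.0626,  0.02  ]))]
grip [349 336  25   5  68] [363.3235 337.0588] [ 0.5104 -0.3013  0.01  ] [ 0.4831 -0.2911  0.01  ] [ 0.5291 -0.3083  0.01  ]
grip [345 346  20  10  96] [354.5    351.1458] [ 0.4819 -0.3328  0.01  ] [ 0.4648 -0.32    0.01  ] [ 0.498  -0.3449  0.01  ]
```

View pics/z.png

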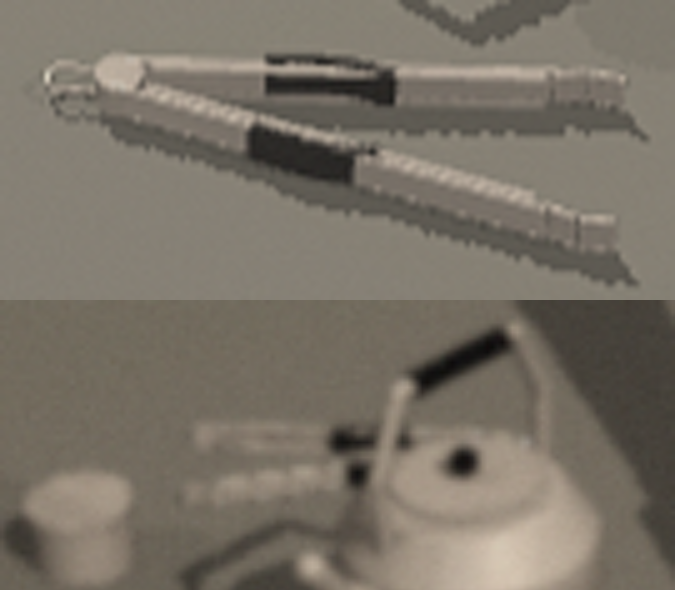

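Run:
```python
from h import *
np.set_printoptions(precision=4,suppress=True)
A=cv2.imread("pics/scene0.png");B=cv2.imread("pics/side0.png");cs=cam("scene");cd=cam("side")
for I,c,box,thr in((A,cs,(272,174,302,194),70),(B,cd,(335,168,375,186),70)):
    for m,s,ce in comps(I.max(2)<thr,box,25):
        a,b=ends(m);print(s,ce,onz(c,ce,.229),onz(c,a,.229),onz(c,b,.229))
# lid ball z = .079+.095
for I,c,box in((A,cs,(281,196,295,208)),(B,cd,(346,193,360,204))):
    for m,s,ce in comps(I.max(2)<60,box,8): print("ball",s,ce,onz(c,ce,.174))
```

```text
[277 176  20  13 100] [286.82 181.59] [ 0.572  -0.0205  0.229 ] [ 0.6004 -0.0119  0.229 ] [ 0.5412 -0.0299  0.229 ]
[342 173  24  11 120] [353.65  177.725] [ 0.5747 -0.0186  0.229 ] [ 0.5445 -0.0282  0.229 ] [ 0.6062 -0.0086  0.229 ]
ball [285 200   5   5  18] [287.1111 202.0556] [ 0.5764 -0.017   0.174 ]
ball [350 197   6   5  23] [352.7826 198.913 ] [ 0.5723 -0.0215  0.174 ]
```

```bash
python3 - <<'E'
from h import *
np.set_printoptions(precision=4,suppress=True)
cs=cam("scene");cd=cam("side")
print("big handle",tri(cs,(443,201),cd,(219,167)),"ball",tri(cs,(440,226),cd,(222,190)))
for n,uv in(("tin",(210,215)),("slide",(304,342)),("rack",(247,315)),("pedal",(206,255))): print(n,onz(cs,uv,.03))
for n,uv in(("hinge",(319,337)),("tipA",(419,338)),("tipB",(416,366))): print(n,onz(cd,uv,.012))
E
python3 -m inch '[[[-0.1,-0.1,-0.15],[0,0,-0.05]],[[-0.2,-0.2,-0.3],[0,0,-0.1]],[[-0.3,-0.3,-0.45],[0,0,-0.14]],[[-0.4,-0.4,-0.6],[0,0,-0.18]],[[-0.5,-0.5,-0.75],[0,0,-0.22]],[[-0.6,-0.6,-0.9],[0,0,-0.27]],[[-0.7,-0.7,-1],[0,0,-0.31]],[[-0.8,-0.8,-1],[0,0,-0.36]],[[-0.9,-0.9,-1],[0,0,-0.4]],[[-1,-1,-1],[0,0,-0.44]]]' 1 40
```

```text
big handle [0.2709 0.2111 0.1931] ball [0.2707 0.2137 0.1222]
tin [ 0.7017 -0.297   0.03  ]
slide [0.7014 0.2786 0.03  ]
rack [0.7701 0.1469 0.03  ]
pedal [ 0.7764 -0.1108  0.03  ]
hinge [ 0.4226 -0.2799  0.012 ]
tipA [ 0.6175 -0.3344  0.012 ]
tipB [ 0.5825 -0.3994  0.012 ]
clock: 1.15
position: [0.2873, 0.4695, 0.2847]
ee_rot: [0.028, 1.0, -0.0, -0.0]
ft_force: [0.2, 0.6, 0.7]
grip_width: 0.999
grasp_force: 0.0
```

```bash
python3 -m inch '[[[-0.1,-0.08,-0.05],[0,0,-0.05]],[[-0.2,-0.16,-0.1],[0,0,-0.1]],[[-0.3,-0.24,-0.15],[0,0,-0.14]],[[-0.4,-0.32,-0.2],[0,0,-0.18]],[[-0.5,-0.4,-0.25],[0,0,-0.22]],[[-0.6,-0.48,-0.3],[0,0,-0.27]],[[-0.7,-0.56,-0.35],[0,0,-0.31]],[[-0.8,-0.64,-0.4],[0,0,-0.36]],[[-0.9,-0.72,-0.45],[0,0,-0.4]],[[-1,-0.8,-0.5],[0,0,-0.44]]]' >/dev/null
python3 -m inch '[[[-0.08,-0.1,-0.06],[0,0,0]],[[-0.16,-0.2,-0.12],[0,0,0]],[[-0.24,-0.3,-0.18],[0,0,0]],[[-0.32,-0.4,-0.24],[0,0,0]],[[-0.4,-0.5,-0.3],[0,0,0]],[[-0.48,-0.6,-0.36],[0,0,0]],[[-0.56,-0.7,-0.42],[0,0,0]],[[-0.64,-0.8,-0.48],[0,0,0]],[[-0.72,-0.9,-0.54],[0,0,0]],[[-0.8,-1,-0.6],[0,0,0]]]'
python3 - <<'E'
from h import *
o=manip.get_obs(); im=manip.camera("wrist")[:,:,::-1]; cv2.imwrite("pics/w1.png",im); c=cam("wrist",o)
h=cv2.cvtColor(np.ascontiguousarray(im),cv2.COLOR_BGR2HSV); m=(h[...,1]>95)&(h[...,0]<25)&(h[...,2]>60)
for mm,s,ce in comps(m,(0,0,640,400),800):
    k=cv2.convexHull(np.argwhere(mm)[:,::-1].astype(np.int32)); P=np.array([onz(c,q,.008) for q in k[:,0]])
    print(s,cv2.minEnclosingCircle(P[:,:2].astype(np.float32)),cv2.fitEllipse(P[:,:2].astype(np.float32)))
E
```

```text
clock: 3.15
position: [0.4482, 0.3426, 0.3733]
ee_rot: [-0.144, 0.99, 0.0, 0.0]
ft_force: [0.2, -0.4, -0.1]
grip_width: 0.999
grasp_force: 0.0
[  537     0   103   225 10514] ((0.2564588785171509, 0.8405703902244568), 0.19194622337818146) ((0.23526328802108765, 0.8535383343696594), (0.3233878016471863, 0.42242854833602905), 84.81661224365234)
[  52  117  108   88 4200] ((0.576975405216217, -0.016957784071564674), 0.1088622584939003) ((0.5700352191925049, -0.01420670747756958), (0.18683773279190063, 0.21061627566814423), 168.446044921875)
[ 245  134   94   91 6654] ((0.520440936088562, 0.3063158392906189), 0.08545015752315521) ((0.5205973386764526, 0.30643245577812195), (0.16947749257087708, 0.16982725262641907), 67.76667785644531)
[ 136  245   57   46 1240] ((0.764309823513031, 0.10746113955974579), 0.05536707490682602) ((0.767505407333374, 0.1075558066368103), (0.0912613496184349, 0.10930740833282471), 162.00978088378906)
[ 479  272   51   46 1184] ((0.6291950941085815, 0.790266215801239), 0.06414558738470078) ((0.6329855918884277, 0.7839837670326233), (0.07610700279474258, 0.13758490979671478), 156.12567138671875)
[   0  301   82   99 4515] ((1.0812183618545532, -0.12929315865039825), 0.1642725020647049) ((0.7900531888008118, -0.07382965832948685), (0.1624307930469513, 0.9511488080024719), 69.6889877319336)
[126 370  45  30 934] ((1.0880608558654785, 0.10769162327051163), 0.06350211054086685) ((1.1448395252227783, 0.11780735850334167), (0.09953916072845459, 0.23113299906253815), 85.65116882324219)
[472 371  46  29 905] ((0.8608471155166626, 0.8861356377601624), 0.0627012699842453) ((1.0512253046035767, 0.9883731603622437), (0.13754406571388245, 0.5482922196388245), 121.17547607421875)
```

View pics/w1.png

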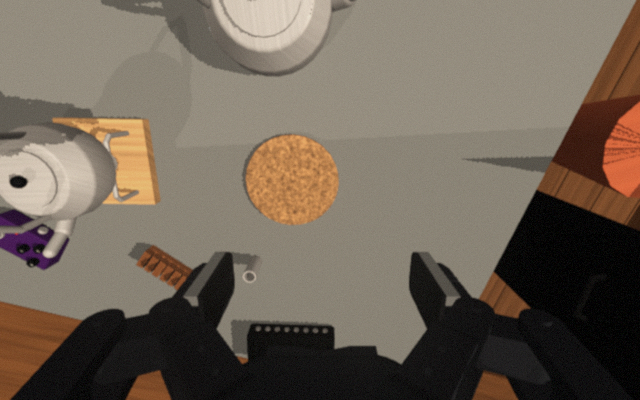

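```bash
for i in 1; do python3 -m inch '[[[0,-0.1,0],[0,0,0]],[[0,-0.2,0],[0,0,0]],[[0,-0.3,0],[0,0,0]],[[0,-0.4,0],[0,0,0]],[[0,-0.5,0],[0,0,0]],[[0,-0.6,0],[0,0,0]],[[0,-0.7,0],[0,0,0]],[[0,-0.8,0],[0,0,0]],[[0,-0.9,0],[0,0,0]],[[0,-1,0],[0,0,0]]]'>/dev/null
python3 -m inch '[[[0,-0.1,0],[0,0,0]],[[0,-0.2,0],[0,0,0]],[[0,-0.3,0],[0,0,0]],[[0,-0.4,0],[0,0,0]],[[0,-0.5,0],[0,0,0]],[[0,-0.6,0],[0,0,0]],[[0,-0.7,0],[0,0,0]],[[0,-0.8,0],[0,0,0]],[[0,-0.9,0],[0,0,0]],[[0,-1,0],[0,0,0]]]'>/dev/null
python3 -m inch '[[[0,-0.1,0],[0,0,0]],[[0,-0.2,0],[0,0,0]],[[0,-0.3,0],[0,0,0]],[[0,-0.4,0],[0,0,0]],[[0,-0.5,0],[0,0,0]],[[0,-0.6,0],[0,0,0]],[[0,-0.7,0],[0,0,0]],[[0,-0.8,0],[0,0,0]],[[0,-0.9,0],[0,0,0]],[[0,-1,0],[0,0,0]]]'>/dev/null
python3 -m inch '[[[0,-0.1,0.04],[0,0,0]],[[0,-0.2,0.08],[0,0,0]],[[0,-0.3,0.12],[0,0,0]],[[0,-0.4,0.16],[0,0,0]],[[0,-0.5,0.2],[0,0,0]],[[0,-0.6,0.24],[0,0,0]],[[0,-0.7,0.28],[0,0,0]],[[0,-0.8,0.32],[0,0,0]],[[0,-0.9,0.36],[0,0,0]],[[0,-1,0.4],[0,0,0]]]'; done
python3 - <<'E'
from h import *
np.set_printoptions(precision=4,suppress=True)
o=manip.get_obs(); im=np.ascontiguousarray(manip.camera("wrist")[:,:,::-1]); cv2.imwrite("pics/w2.png",im); c=cam("wrist",o)
g=proj(c,[[.573,-.0195,.229],[.605,-.01,.229],[.541,-.029,.229]]);print(g)
x0,y0=np.maximum(g.min(0)-40,0).astype(int);x1,y1=np.maximum(g.max(0)+40,0).astype(int)
for m,s,ce in comps(im.max(2)<60,(x0,y0,x1,y1),60):
    a,b=ends(m);print(s,ce,onz(c,ce,.229),onz(c,a,.229),onz(c,b,.229))
E
```

```text
clock: 7.2
position: [0.5387, 0.0357, 0.3406]
ee_rot: [-0.144, 0.99, 0.0, 0.0]
ft_force: [0.2, 0.5, -0.1]
grip_width: 0.998
grasp_force: 0.0
[[258.5398 203.1837]
 [260.612  234.5357]
 [256.3229 169.6441]]
[250 173  24  64 823] [258.9648 202.384 ] [ 0.5721 -0.0193  0.229 ] [ 0.5435 -0.0265  0.229 ] [ 0.6069 -0.0105  0.229 ]
[216 241  18  33 366] [223.9016 260.5301] [ 0.6446 -0.0399  0.229 ] [ 0.6228 -0.0478  0.229 ] [ 0.6598 -0.0344  0.229 ]
```

View pics/w2.png

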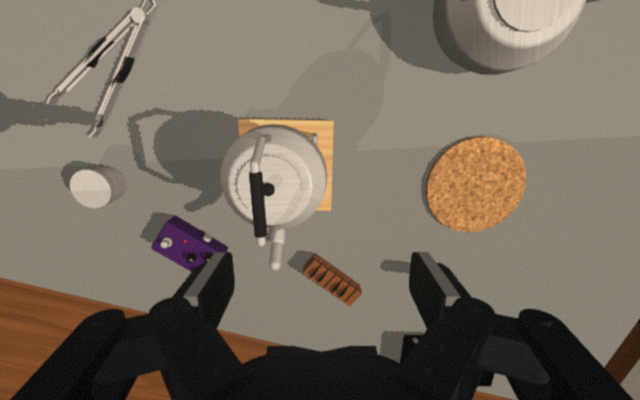

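```bash
python3 -m inch '[[[-0.03,-0.1,0],[0,0,0]],[[-0.06,-0.2,0.06],[0,0,0]],[[-0.09,-0.3,0.12],[0,0,0]],[[-0.12,-0.4,0.18],[0,0,0]],[[-0.15,-0.5,0.24],[0,0,0]],[[-0.18,-0.6,0.3],[0,0,0]],[[-0.21,-0.7,0.36],[0,0,0]],[[-0.23,-0.78,0.44],[0,0,0]],[[-0.23,-0.78,0.52],[0,0,0]],[[-0.23,-0.78,0.6],[0,0,0]]]'
python3 -m inch '[[[0,0,0.12],[0,0,0]],[[0,0,0.24],[0,0,0]],[[0,0,0.36],[0,0,0]],[[0,0,0.48],[0,0,0]],[[0,0,0.6],[0,0,0]],[[0,0,0.72],[0,0,0]],[[0,0,0.84],[0,0,0]],[[0,0,0.92],[0,0,0]],[[0,0,0.97],[0,0,0]],[[0,0,1],[0,0,0]]]'
python3 -m inch '[[[0,0,0],[0,0,0]],[[0,0,0],[0,0,0]],[[0,0,0],[0,0,0]],[[0,0,0],[0,0,0]],[[0,0,0],[0,0,0]],[[0,0,0],[0,0,0]],[[0,0,0],[0,0,0]],[[0,0,0],[0,0,0]],[[0,0,0],[0,0,0]],[[0,0,0],[0,0,0]]]' 0 80
python3 - <<'E'
from h import *
np.set_printoptions(precision=4,suppress=True)
im=cv2.imread("pics/w2.png"); o=dict(position=np.array([0.5387,.0357,.3406]),ee_rot=np.array([-.144,.99,0,0])); c=cam("wrist",o)
for n,uv,z in(("hinge",(137,15),.012),("tipA",(49,101),.012),("tipB",(94,134),.012),("gA",(98,47),.012),("gB",(124,69),.012),("w",(239,121),.02),("w",(333,121),.02),("w",(332,210),.02)): print(n,onz(c,uv,z))
E
```

```text
clock: 8.25
position: [0.5739, -0.0182, 0.2922]
ee_rot: [-0.144, 0.99, 0.0, -0.0]
ft_force: [0.9, -0.4, 0.2]
grip_width: 1.001
grasp_force: 0.0
clock: 9.25
position: [0.5739, -0.0183, 0.2126]
ee_rot: [-0.144, 0.99, 0.0, -0.0]
ft_force: [0.2, -0.2, 0.5]
grip_width: 1.002
grasp_force: 0.0
clock: 10.25
position: [0.5739, -0.0183, 0.2129]
ee_rot: [-0.144, 0.99, 0.0, 0.0]
ft_force: [-1.0, 0.8, -0.6]
grip_width: 0.0
grasp_force: 0.0
hinge [ 0.4247 -0.2785  0.012 ]
tipA [ 0.584  -0.3978  0.012 ]
tipB [ 0.6159 -0.3266  0.012 ]
gA [ 0.4837 -0.3297  0.012 ]
gB [ 0.5035 -0.2895  0.012 ]
w [ 0.5281 -0.1038  0.02  ]
w [0.4861 0.0379 0.02  ]
w [0.6284 0.0802 0.02  ]
```

Run:
```python
from h import *
print(manip.get_obs()['grip_width'],manip.get_obs()['position'])
a=manip.camera("side")[:,:,::-1];b=manip.camera("scene")[:,:,::-1];w=manip.camera("wrist")[:,:,::-1]
im=np.hstack([cv2.resize(a[120:270,290:440],(400,400)),cv2.resize(b[120:270,215:365],(400,400))]);cv2.imwrite("pics/v3.png",im); cv2.imwrite("pics/w3.png",w)
```

```text
0.00028888211173044495 [ 0.57394915 -0.01828724  0.21289565]
```

View pics/v3.png

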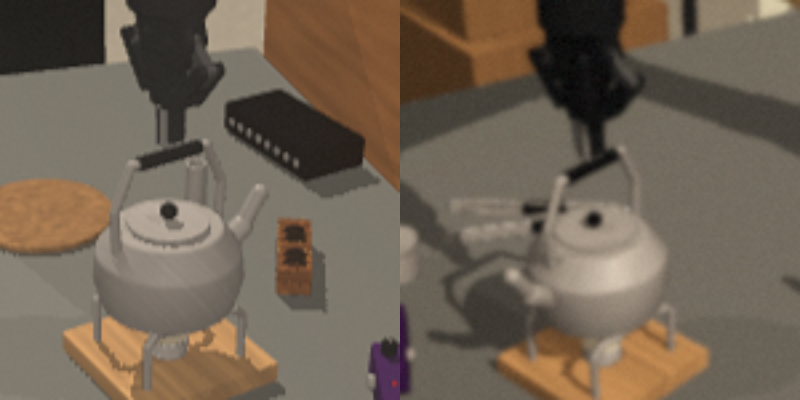

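Both views show shut fingers ending just at or above the sleeve (side ≈(355,174)); nothing is held and the teapot is unmoved. I'll check the heights.

Run:
```python
from h import *
np.set_printoptions(precision=4,suppress=True)
cs=cam("scene");cd=cam("side");o=manip.get_obs();p=o['position']
print("tcp px side/scene",proj(cd,p),proj(cs,p))
w=cam("wrist",dict(position=np.array([0.5387,.0357,.3406]),ee_rot=np.array([-.144,.99,0,0])))
print("sleeve",tri(cs,(286.8,181.6),cd,(353.65,177.7)),tri(cs,(286.8,181.6),w,(258.96,202.4)),tri(cd,(353.65,177.7),w,(258.96,202.4)))
print("ball",tri(cs,(287.1,202.06),cd,(352.8,198.9)),tri(w,(268,189),cd,(352.8,198.9)))
```

```text
tcp px side/scene [[353.2273 183.7975]] [[286.8958 187.9471]]
sleeve [ 0.5736 -0.0194  0.2297] [ 0.5723 -0.0194  0.2295] [ 0.5738 -0.0194  0.2293]
ball [ 0.574  -0.0192  0.1724] [ 0.5734 -0.0192  0.1728]
```

View pics/w3.png

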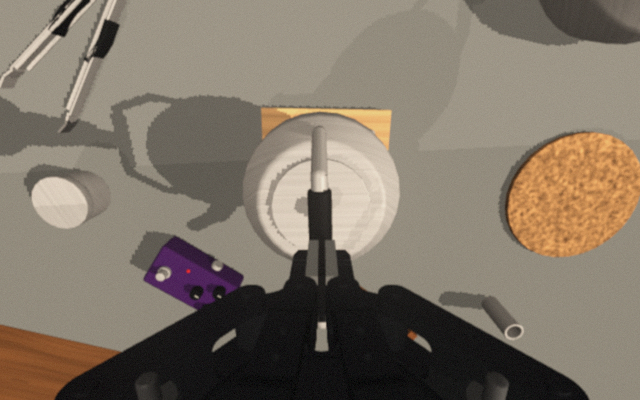

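The wrist view shows the shut fingers perched above the sleeve at (322,243). From their pixels, the fingertips sit about 25 mm behind the reported TCP. I'll open, go about 26 mm lower (still clear of the lid ball) and grip again.

```bash
python3 -m inch '[[[0,0,0],[0,0,0]],[[0,0,0],[0,0,0]],[[0,0,0],[0,0,0]],[[0,0,0],[0,0,0]],[[0,0,0],[0,0,0]],[[0,0,0.06],[0,0,0]],[[0,0,0.12],[0,0,0]],[[0,0,0.2],[0,0,0]],[[0,0,0.27],[0,0,0]],[[0,0,0.32],[0,0,0]]]' 1 80
python3 -m inch '[[[0,0,0],[0,0,0]],[[0,0,0],[0,0,0]],[[0,0,0],[0,0,0]],[[0,0,0],[0,0,0]],[[0,0,0],[0,0,0]],[[0,0,0],[0,0,0]],[[0,0,0],[0,0,0]],[[0,0,0],[0,0,0]],[[0,0,0],[0,0,0]],[[0,0,0],[0,0,0]]]' 0 80
python3 - <<'E'
from h import *
o=manip.get_obs();print(o['ft_force'],o['torque'],o['grip_width'])
E
```

```text
clock: 11.4
position: [0.5737, -0.0183, 0.1864]
ee_rot: [-0.144, 0.99, 0.0, -0.0]
ft_force: [0.1, 0.2, -0.6]
grip_width: 0.999
grasp_force: 0.0
clock: 12.4
position: [0.5741, -0.0185, 0.1876]
ee_rot: [-0.144, 0.99, -0.0, 0.0]
ft_force: [-1.2, -1.4, 5.3]
grip_width: 0.118
grasp_force: 78.2
[-1.20807729 -1.3872417   5.26722393] [-0.36440981  0.21775776  0.09983984] 0.11764210444475212
```

The fingers grip at 10 mm with an upward push, so they are on the upper half of the sleeve. I'll go 14 mm deeper.

```bash
python3 -m inch '[[[0,0,0],[0,0,0]],[[0,0,0],[0,0,0]],[[0,0,0],[0,0,0]],[[0,0,0],[0,0,0]],[[0,0,0.03],[0,0,0]],[[0,0,0.06],[0,0,0]],[[0,0,0.09],[0,0,0]],[[0,0,0.12],[0,0,0]],[[0,0,0.15],[0,0,0]],[[0,0,0.18],[0,0,0]]]' 1 80
python3 -m inch '[[[0,0,0],[0,0,0]],[[0,0,0],[0,0,0]],[[0,0,0],[0,0,0]],[[0,0,0],[0,0,0]],[[0,0,0],[0,0,0]],[[0,0,0],[0,0,0]],[[0,0,0],[0,0,0]],[[0,0,0],[0,0,0]],[[0,0,0],[0,0,0]],[[0,0,0],[0,0,0]]]' 0 80
```

```text
clock: 13.4
position: [0.5739, -0.0183, 0.1726]
ee_rot: [-0.144, 0.99, 0.0, -0.0]
ft_force: [0.3, -0.1, -0.6]
grip_width: 1.001
grasp_force: 0.0
clock: 14.4
position: [0.574, -0.0185, 0.1731]
ee_rot: [-0.144, 0.99, -0.0, 0.0]
ft_force: [-0.0, -1.6, 2.1]
grip_width: 0.125
grasp_force: 77.8
```

```bash
python3 -m inch '[[[0,0,-0.02],[0,0,0]],[[0,0,-0.05],[0,0,0]],[[0,0,-0.1],[0,0,0]],[[0,0,-0.17],[0,0,0]],[[0,0,-0.26],[0,0,0]],[[0,0,-0.36],[0,0,0]],[[0,0,-0.47],[0,0,0]],[[0,0,-0.58],[0,0,0]],[[0,0,-0.66],[0,0,0]],[[0,0,-0.7],[0,0,0]]]'
python3 - <<'E'
from h import *
np.set_printoptions(precision=4,suppress=True)
cs=cam("scene");cd=cam("side");o=manip.get_obs();print(o['torque'])
A=manip.camera("scene")[:,:,::-1];B=manip.camera("side")[:,:,::-1]
cv2.imwrite("pics/A4.png",A);cv2.imwrite("pics/B4.png",B)
# predict ball at lifted: .1727+.056 and search
X=[.574,-.0192,.1727+.056]
u=proj(cs,X)[0].astype(int);v=proj(cd,X)[0].astype(int);print(u,v)
for I,q in((A,u),(B,v)):
    for m,s,ce in comps(I.max(2)<60,(q[0]-9,q[1]-7,q[0]+10,q[1]+9),8): print(s,ce)
E
```

```text
clock: 15.4
position: [0.5742, -0.0183, 0.2298]
ee_rot: [-0.144, 0.99, 0.0, 0.001]
ft_force: [0.9, 0.2, -4.7]
grip_width: 0.126
grasp_force: 77.7
[ 0.0447 -0.0661  0.0992]
[286 182] [353 177]
[284 180   5   5  20] [286.1  182.05]
[350 175   7   6  27] [353.037  177.6296]
```

```bash
python3 -m inch '[[[0,0.04,0],[0,0,0]],[[-0.02,0.12,0],[0,0,0]],[[-0.03,0.22,0],[0,0,0]],[[-0.05,0.33,0],[0,0,0]],[[-0.06,0.44,0],[0,0,0]],[[-0.07,0.55,0],[0,0,0]],[[-0.09,0.66,0],[0,0,0]],[[-0.1,0.77,0],[0,0,0]],[[-0.12,0.88,0],[0,0,0]],[[-0.13,1,0],[0,0,0]]]'
python3 -m inch '[[[-0.01,0.1,0],[0,0,0]],[[-0.03,0.2,0],[0,0,0]],[[-0.04,0.3,0],[0,0,0]],[[-0.05,0.4,0],[0,0,0]],[[-0.06,0.5,0],[0,0,0]],[[-0.08,0.6,0],[0,0,0]],[[-0.09,0.7,0],[0,0,0]],[[-0.1,0.8,0],[0,0,0]],[[-0.12,0.9,0],[0,0,0]],[[-0.13,1,0],[0,0,0]]]'>/dev/null
python3 -m inch '[[[-0.01,0.1,0],[0,0,0]],[[-0.03,0.2,0],[0,0,0]],[[-0.04,0.3,0],[0,0,0]],[[-0.05,0.4,0],[0,0,0]],[[-0.06,0.5,0],[0,0,0]],[[-0.08,0.6,0],[0,0,0]],[[-0.09,0.7,0],[0,0,0]],[[-0.1,0.8,0],[0,0,0]],[[-0.12,0.9,0],[0,0,0]],[[-0.13,1,0],[0,0,0]]]'>/dev/null
python3 -m inch '[[[-0.01,0.1,0.05],[0,0,0]],[[-0.03,0.2,0.1],[0,0,0]],[[-0.04,0.3,0.18],[0,0,0]],[[-0.05,0.4,0.26],[0,0,0]],[[-0.06,0.5,0.34],[0,0,0]],[[-0.08,0.6,0.42],[0,0,0]],[[-0.09,0.7,0.5],[0,0,0]],[[-0.1,0.8,0.57],[0,0,0]],[[-0.12,0.88,0.64],[0,0,0]],[[-0.13,0.94,0.7],[0,0,0]]]'
```

```text
clock: 16.5
position: [0.5611, 0.062, 0.2289]
ee_rot: [-0.144, 0.99, 0.0, 0.0]
ft_force: [0.1, -0.8, -4.7]
grip_width: 0.126
grasp_force: 77.7
clock: 19.5
position: [0.524, 0.2965, 0.1724]
ee_rot: [-0.144, 0.99, 0.0, -0.0]
ft_force: [0.4, -0.2, -5.4]
grip_width: 0.126
grasp_force: 77.8
```

```bash
python3 -m inch '[[[0,0.03,0.06],[0,0,0]],[[0,0.06,0.14],[0,0,0]],[[0,0.09,0.24],[0,0,0]],[[0,0.12,0.34],[0,0,0]],[[0,0.14,0.44],[0,0,0]],[[0,0.14,0.54],[0,0,0]],[[0,0.14,0.63],[0,0,0]],[[0,0.14,0.71],[0,0,0]],[[0,0.14,0.77],[0,0,0]],[[0,0.14,0.81],[0,0,0]]]'
python3 -m inch '[[[0,0,0.01],[0,0,0]],[[0,0,0.02],[0,0,0]],[[0,0,0.03],[0,0,0]],[[0,0,0.04],[0,0,0]],[[0,0,0.05],[0,0,0]],[[0,0,0.06],[0,0,0]],[[0,0,0.065],[0,0,0]],[[0,0,0.07],[0,0,0]],[[0,0,0.07],[0,0,0]],[[0,0,0.07],[0,0,0]]]'
```

```text
clock: 20.5
position: [0.521, 0.3063, 0.1076]
ee_rot: [-0.144, 0.99, -0.0, -0.0]
ft_force: [0.3, -0.1, -4.4]
grip_width: 0.13
grasp_force: 77.8
clock: 21.5
position: [0.521, 0.3064, 0.1025]
ee_rot: [-0.144, 0.99, 0.0, 0.0]
ft_force: [0.1, -0.4, -5.6]
grip_width: 0.132
grasp_force: 77.8
```

```bash
python3 -m inch '[[[0,0,0.004],[0,0,0]],[[0,0,0.008],[0,0,0]],[[0,0,0.012],[0,0,0]],[[0,0,0.016],[0,0,0]],[[0,0,0.02],[0,0,0]],[[0,0,0.024],[0,0,0]],[[0,0,0.028],[0,0,0]],[[0,0,0.03],[0,0,0]],[[0,0,0.03],[0,0,0]],[[0,0,0.03],[0,0,0]]]'
```

```text
clock: 22.5
position: [0.5217, 0.3066, 0.1022]
ee_rot: [-0.144, 0.99, 0.001, 0.001]
ft_force: [-6.0, -4.0, 13.4]
grip_width: 0.13
grasp_force: 79.5
```

Contact at 13 N. Releasing, rising and heading for the tongs.

```bash
python3 -m inch '[[[0,0,0],[0,0,0]],[[0,0,0],[0,0,0]],[[0,0,0],[0,0,0]],[[0,0,0],[0,0,0]],[[0,0,0],[0,0,0]],[[0,0,-0.08],[0,0,0]],[[0,0,-0.2],[0,0,0]],[[0,0,-0.35],[0,0,0]],[[0,0,-0.5],[0,0,0]],[[0,0,-0.65],[0,0,0]]]' 1 40
python3 -m inch '[[[0,0,-0.15],[0,0,0.1]],[[0,0,-0.3],[0,0,0.2]],[[0,0,-0.45],[0,0,0.3]],[[0,0,-0.6],[0,0,0.4]],[[0,0,-0.75],[0,0,0.5]],[[0,-0.1,-0.9],[0,0,0.6]],[[0,-0.25,-1],[0,0,0.7]],[[0,-0.4,-1],[0,0,0.8]],[[0,-0.6,-1],[0,0,0.9]],[[0,-0.8,-1],[0,0,1]]]'
python3 - <<'E'
from h import *
np.set_printoptions(precision=4,suppress=True)
cs=cam("scene");cd=cam("side")
A=manip.camera("scene")[:,:,::-1];B=manip.camera("side")[:,:,::-1]
cv2.imwrite("pics/A5.png",A);cv2.imwrite("pics/B5.png",B)
X=[.5205,.3064,.1727-.071]; q=[]
for I,c in((A,cs),(B,cd)):
    u=proj(c,X)[0].astype(int);print(u)
    for m,s,ce in comps(I.max(2)<60,(u[0]-10,u[1]-7,u[0]+11,u[1]+8),8): print(s,ce); q.append(ce)
print("ball",tri(cs,q[0],cd,q[-1]))
E
```

```text
clock: 23.5
position: [0.5212, 0.3066, 0.1537]
ee_rot: [-0.144, 0.99, 0.0, 0.0]
ft_force: [0.3, -0.5, 0.0]
grip_width: 0.998
grasp_force: 0.0
clock: 24.5
position: [0.5394, 0.2447, 0.2331]
ee_rot: [0.247, 0.969, 0.0, 0.0]
ft_force: [0.9, -1.1, -0.1]
grip_width: 0.996
grasp_force: 0.0
[384 290]
[381 288   7   6  30] [384.  290.5]
[304 171]
[302 170   5   5  15] [304.2 172.2]
ball [0.5203 0.3051 0.1012]
```

```bash
python3 -m inch '[[[-0.05,-0.1,0],[0,0,0.03]],[[-0.11,-0.2,0],[0,0,0.07]],[[-0.16,-0.3,0],[0,0,0.1]],[[-0.22,-0.4,0],[0,0,0.14]],[[-0.27,-0.5,0],[0,0,0.17]],[[-0.33,-0.6,0],[0,0,0.21]],[[-0.38,-0.7,0],[0,0,0.24]],[[-0.44,-0.8,0],[0,0,0.28]],[[-0.49,-0.9,0],[0,0,0.31]],[[-0.55,-1,0],[0,0,0.35]]]'>/dev/null
python3 -m inch '[[[-0.08,-0.1,0],[0,0,0]],[[-0.15,-0.2,0],[0,0,0]],[[-0.23,-0.3,0],[0,0,0]],[[-0.3,-0.4,0],[0,0,0]],[[-0.38,-0.5,0],[0,0,0]],[[-0.45,-0.6,0],[0,0,0]],[[-0.53,-0.7,0],[0,0,0]],[[-0.6,-0.8,0],[0,0,0]],[[-0.68,-0.9,0],[0,0,0]],[[-0.76,-1,0],[0,0,0]]]'>/dev/null
python3 -m inch '[[[-0.08,-0.1,0],[0,0,0]],[[-0.15,-0.2,0],[0,0,0]],[[-0.23,-0.3,0],[0,0,0]],[[-0.3,-0.4,0],[0,0,0]],[[-0.38,-0.5,0],[0,0,0]],[[-0.45,-0.6,0],[0,0,0]],[[-0.53,-0.7,0],[0,0,0]],[[-0.6,-0.8,0],[0,0,0]],[[-0.68,-0.9,0],[0,0,0]],[[-0.76,-1,0],[0,0,0]]]'
python3 - <<'E'
from h import *
o=manip.get_obs(); im=manip.camera("wrist")[:,:,::-1]; cv2.imwrite("pics/w5.png",im); np.savez("pics/w5.npz",p=o['position'],q=o['ee_rot'])
E
python3 -m inch '[[[-0.08,-0.1,0],[0,0,0]],[[-0.15,-0.2,0],[0,0,0]],[[-0.23,-0.3,0],[0,0,0]],[[-0.3,-0.4,0],[0,0,0]],[[-0.38,-0.5,0],[0,0,0]],[[-0.45,-0.6,0],[0,0,0]],[[-0.53,-0.7,0],[0,0,0]],[[-0.6,-0.8,0],[0,0,0]],[[-0.68,-0.9,0],[0,0,0]],[[-0.76,-1,0],[0,0,0]]]'>/dev/null
python3 -m inch '[[[-0.08,-0.1,0],[0,0,-0.04]],[[-0.15,-0.2,0],[0,0,-0.08]],[[-0.23,-0.3,0],[0,0,-0.12]],[[-0.3,-0.4,0],[0,0,-0.17]],[[-0.38,-0.5,0],[0,0,-0.21]],[[-0.45,-0.6,0],[0,0,-0.25]],[[-0.53,-0.7,0],[0,0,-0.29]],[[-0.6,-0.8,0],[0,0,-0.33]],[[-0.68,-0.9,0],[0,0,-0.38]],[[-0.76,-1,0],[0,0,-0.42]]]'
python3 - <<'E'
from h import *
o=manip.get_obs(); im=manip.camera("wrist")[:,:,::-1]; cv2.imwrite("pics/w6.png",im); np.savez("pics/w6.npz",p=o['position'],q=o['ee_rot'])
a=cv2.imread("pics/w5.png"); cv2.imwrite("pics/w56.png",np.vstack([a[:300],im[:300]])[:,:640])
E
```

```text
clock: 27.6
position: [0.5152, -0.0465, 0.2321]
ee_rot: [0.376, 0.926, 0.0, 0.0]
ft_force: [-0.3, -0.4, -0.3]
grip_width: 1.0
grasp_force: 0.0
clock: 29.65
position: [0.4906, -0.246, 0.2321]
ee_rot: [0.218, 0.976, -0.0, 0.0]
ft_force: [0.3, -0.3, 1.8]
grip_width: 1.005
grasp_force: 0.0
```

View pics/w56.png

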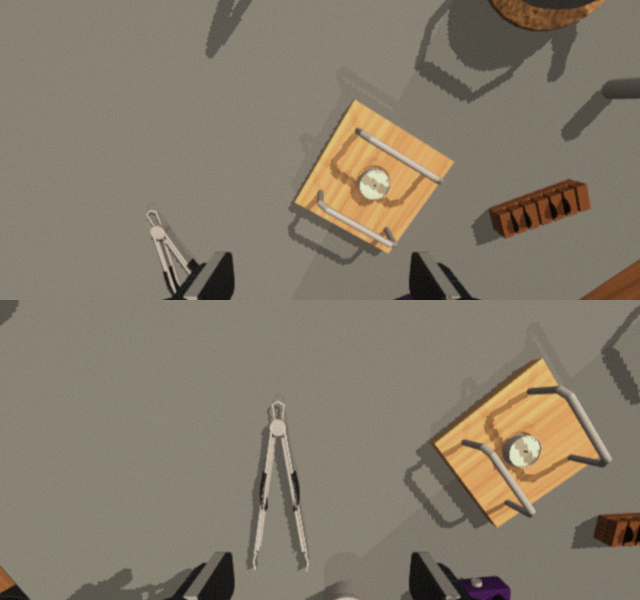

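The top half (w5) shows the warmer with the tealight at (374,184) and hoops running from (360,131) to (440,181). The bottom half (w6) shows the tongs: hinge (278,127), jaw tips (254,265) and (307,265), grips near (264,190) and (294,190).

Run:
```python
from h import *
np.set_printoptions(precision=4,suppress=True)
def L(n):
    d=np.load(f"pics/{n}.npz"); return cam("wrist",dict(position=d['p'],ee_rot=d['q'])),cv2.imread(f"pics/{n}.png"),d
c5,I5,_=L("w5");c6,I6,d6=L("w6")
for n,uv,z in(("hinge",(278,127),.016),("tips",(280.5,265),.016),("tipL",(254,265),.016),("tipR",(307,265),.016)): print(n,onz(c6,uv,z))
for m,s,ce in comps(I6.max(2)<50,(245,165,315,220),20): print("grip",s,ce,onz(c6,ce,.012))
# tongs mask
m=(I6.min(2)>125)
for mm,s,ce in comps(m,(225,90,330,275),15): print("steel",s,ce)
# tealight top
for c,I,box in((c5,I5,(352,163,398,207)),(c6,I6,(498,128,548,174))):
    h=cv2.cvtColor(I,cv2.COLOR_BGR2HSV); m=(h[...,1]<60)&(h[...,2]>120)
    for mm,s,ce in comps(m,box,100):
        k=cv2.convexHull(np.argwhere(mm)[:,::-1].astype(np.int32));P=np.array([onz(c,q,.035) for q in k[:,0]])
        print("tea",s,cv2.minEnclosingCircle(P[:,:2].astype(np.float32)),P[:,:2].mean(0))
h=cv2.cvtColor(I5,cv2.COLOR_BGR2HSV); m=(h[...,1]>95)&(h[...,0]<25)&(h[...,2]>60)
for mm,s,ce in comps(m,(285,90,465,262),500):
    k=np.argwhere(mm)[:,::-1]; P=np.array([onz(c5,q,.02)[:2] for q in k]).astype(np.float32)
    r=cv2.minAreaRect(P); print("oak",r)
for a in((360,131),(440,181),(321,197),(394,243)): print("hoop",onz(c5,a,.079))
print(d6['p'],R.from_quat(d6['q']).as_matrix()[:,:2].T)
```

```text
hinge [ 0.4246 -0.2749  0.016 ]
tips [ 0.5973 -0.3616  0.016 ]
tipL [ 0.5811 -0.396   0.016 ]
tipR [ 0.6135 -0.3272  0.016 ]
grip [260 173   5  23  49] [261.8571 182.898 ] [ 0.4796 -0.3287  0.012 ]
grip [292 172   7  28  77] [295.7532 184.1299] [ 0.5004 -0.2887  0.012 ]
steel [264 100  31 104 983] [277.4639 150.0376]
steel [253 207  13  63 308] [259.1104 233.6071]
steel [295 206  14  66 272] [301.3051 235.3529]
tea [359 169  30  31 504] ((0.5756320953369141, -0.014320194721221924), 0.02042859047651291) [ 0.5739 -0.0153]
tea [519 135  22  24 274] ((0.5733181834220886, -0.010599317029118538), 0.019084295257925987) [ 0.576  -0.0035]
tea [509 142  20  25 249] ((0.5780587196350098, -0.0203560721129179), 0.01766500435769558) [ 0.5808 -0.0274]
oak ((0.576520562171936, -0.015088886022567749), (0.1520657241344452, 0.15123823285102844), 15.59139347076416)
hoop [0.5088 0.0155 0.079 ]
hoop [0.61   0.0423 0.079 ]
hoop [ 0.532  -0.0641  0.079 ]
hoop [ 0.632  -0.0422  0.079 ]
[ 0.4906 -0.246   0.2321] [[-0.9046  0.4263 -0.    ]
 [ 0.4263  0.9046  0.    ]]
```

```bash
python3 -m inch '[[[-0.05,-0.08,0.06],[0,0,0.005]],[[-0.1,-0.16,0.12],[0,0,0.01]],[[-0.15,-0.24,0.18],[0,0,0.015]],[[-0.2,-0.32,0.26],[0,0,0.02]],[[-0.25,-0.4,0.34],[0,0,0.03]],[[-0.3,-0.48,0.42],[0,0,0.03]],[[-0.35,-0.56,0.52],[0,0,0.03]],[[-0.4,-0.64,0.62],[0,0,0.03]],[[-0.44,-0.7,0.74],[0,0,0.03]],[[-0.44,-0.7,0.86],[0,0,0.03]]]' 0.8 20
python3 -m inch '[[[0,0,0.1],[0,0,0]],[[0,0,0.2],[0,0,0]],[[0,0,0.3],[0,0,0]],[[0,0,0.4],[0,0,0]],[[0,0,0.5],[0,0,0]],[[0,0,0.6],[0,0,0]],[[0,0,0.7],[0,0,0]],[[0,0,0.8],[0,0,0]],[[0,0,0.9],[0,0,0]],[[0,0,1],[0,0,0]]]'
python3 - <<'E'
from h import *
np.set_printoptions(precision=4,suppress=True)
o=manip.get_obs(); im=manip.camera("wrist")[:,:,::-1]; cv2.imwrite("pics/w7.png",im);c=cam("wrist",o)
A=manip.camera("side")[:,:,::-1]; cv2.imwrite("pics/B7.png",A)
print(proj(c,[[.4246,-.2749,.016],[.4985,-.312,.016]]),proj(cam("side"),o['position']))
cv2.imwrite("pics/v7.png",np.vstack([im[:300],cv2.resize(A[270:370,250:463],(640,300),interpolation=cv2.INTER_NEAREST)]))
E
```

```text
clock: 30.7
position: [0.4984, -0.3118, 0.1623]
ee_rot: [0.231, 0.973, -0.0, -0.0]
ft_force: [-1.1, 0.8, -0.4]
grip_width: 0.802
grasp_force: 0.0
clock: 31.7
position: [0.4986, -0.3108, 0.0826]
ee_rot: [0.231, 0.973, 0.0, -0.0]
ft_force: [0.1, 0.0, 0.5]
grip_width: 0.8
grasp_force: 0.0
[[320.317   93.3078]
 [320.5085 200.2199]] [[359.8732 314.1374]]
```

View pics/v7.png

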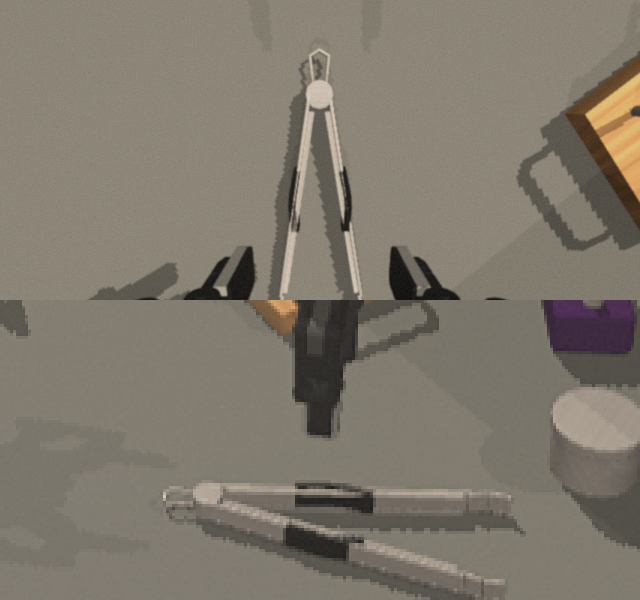

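The tongs are centred under the fingers: hinge at (319,93), grips over rows 167–231. In the side view the near fingertip is at about (357,315).

```bash
python3 - <<'E'
from h import *
cd=cam("side");o=manip.get_obs();M=R.from_quat(o['ee_rot']).as_matrix()
for dz in(0,.01,.02,.03,.04,.05):print(dz,[proj(cd,o['position']+M@np.array([x,-.037,-dz]))[0].round(1) for x in(-.011,.011)])
E
python3 -m inch '[[[0,0,0.08],[0,0,0]],[[0,0,0.16],[0,0,0]],[[0,0,0.26],[0,0,0]],[[0,0,0.36],[0,0,0]],[[0,0,0.46],[0,0,0]],[[0,0,0.56],[0,0,0]],[[0,0,0.66],[0,0,0]],[[0,0,0.75],[0,0,0]],[[0,0,0.83],[0,0,0]],[[0,0,0.9],[0,0,0]]]'
```

```text
0 [array([362.3, 328.6]), array([350.7, 326.8])]
0.01 [array([362.4, 324.6]), array([350.7, 322.8])]
0.02 [array([362.5, 320.5]), array([350.8, 318.8])]
0.03 [array([362.6, 316.4]), array([350.9, 314.7])]
0.04 [array([362.8, 312.3]), array([350.9, 310.6])]
0.05 [array([362.9, 308.1]), array([351. , 306.4])]
clock: 32.8
position: [0.4986, -0.3108, 0.0107]
ee_rot: [0.231, 0.973, 0.0, -0.0]
ft_force: [-0.2, 0.0, -0.8]
grip_width: 0.795
grasp_force: 0.0
```

```bash
python3 -m inch '[[[0,0,0.05],[0,0,0]],[[0,0,0.1],[0,0,0]],[[0,0,0.15],[0,0,0]],[[0,0,0.2],[0,0,0]],[[0,0,0.25],[0,0,0]],[[0,0,0.3],[0,0,0]],[[0,0,0.34],[0,0,0]],[[0,0,0.38],[0,0,0]],[[0,0,0.4],[0,0,0]],[[0,0,0.42],[0,0,0]]]'
python3 -m inch '[[[0,0,0],[0,0,0]],[[0,0,0],[0,0,0]],[[0,0,0],[0,0,0]],[[0,0,0],[0,0,0]],[[0,0,0],[0,0,0]],[[0,0,0],[0,0,0]],[[0,0,0],[0,0,0]],[[0,0,0],[0,0,0]],[[0,0,0],[0,0,0]],[[0,0,0],[0,0,0]]]' 0.49 20
```

```text
clock: 33.8
position: [0.4987, -0.3108, -0.0224]
ee_rot: [0.231, 0.973, 0.0, 0.0]
ft_force: [0.3, -1.0, 0.3]
grip_width: 0.806
grasp_force: 0.0
clock: 34.8
position: [0.4996, -0.3113, -0.0212]
ee_rot: [0.231, 0.973, -0.0, 0.001]
ft_force: [-0.1, 0.8, 6.3]
grip_width: 0.495
grasp_force: 7.4
```

```bash
python3 -m inch '[[[0,0,-0.02],[0,0,0]],[[0,0,-0.06],[0,0,0]],[[0,0,-0.12],[0,0,0]],[[0,0,-0.22],[0,0,0]],[[0,0,-0.34],[0,0,0]],[[0,0,-0.47],[0,0,0]],[[0,0,-0.6],[0,0,0]],[[0,0,-0.73],[0,0,0]],[[0,0,-0.87],[0,0,0]],[[0,0,-1],[0,0,0]]]'
python3 -m inch '[[[0.03,0.05,-0.1],[0,0,0]],[[0.09,0.14,-0.18],[0,0,0]],[[0.15,0.24,-0.25],[0,0,0]],[[0.21,0.34,-0.3],[0,0,0]],[[0.28,0.44,-0.35],[0,0,0]],[[0.34,0.54,-0.4],[0,0,0]],[[0.41,0.65,-0.44],[0,0,0]],[[0.47,0.75,-0.48],[0,0,0]],[[0.54,0.85,-0.5],[0,0,0]],[[0.6,0.95,-0.5],[0,0,0]]]'
python3 -m inch '[[[0.06,0.1,0],[0,0,-0.03]],[[0.12,0.19,0],[0,0,-0.07]],[[0.18,0.29,0],[0,0,-0.12]],[[0.24,0.38,0],[0,0,-0.17]],[[0.3,0.48,0],[0,0,-0.22]],[[0.36,0.57,0],[0,0,-0.27]],[[0.42,0.67,0],[0,0,-0.32]],[[0.48,0.76,0],[0,0,-0.37]],[[0.54,0.86,0],[0,0,-0.42]],[[0.6,0.95,0],[0,0,-0.47]]]'
python3 - <<'E'
from h import *
np.set_printoptions(precision=4,suppress=True)
o=manip.get_obs();M=R.from_quat(o['ee_rot']).as_matrix()
d=np.array([.4753,-.0425,0])-o['position'];print(M.T@d/.08,np.degrees(np.arctan2(M[1,0],M[0,0])),o['joint_pos'],M[:,2])
E
```

```text
clock: 35.8
position: [0.4987, -0.3108, 0.0588]
ee_rot: [0.231, 0.973, 0.0, 0.0]
ft_force: [0.6, 0.2, -1.7]
grip_width: 0.493
grasp_force: 4.7
clock: 36.8
position: [0.4898, -0.2206, 0.0979]
ee_rot: [0.231, 0.973, 0.0, 0.0]
ft_force: [0.0, 0.2, -1.5]
grip_width: 0.491
grasp_force: 4.7
clock: 37.8
position: [0.4811, -0.1311, 0.0977]
ee_rot: [0.047, 0.999, 0.0, 0.0]
ft_force: [-0.2, 0.3, -1.7]
grip_width: 0.489
grasp_force: 4.7
[0.175  1.0956 1.2212] 174.6664376896493 [-0.3654  0.1534  0.588   1.9481 -0.097   1.0675  1.7418] [ 0.0001  0.0001 -1.    ]
```

```bash
python3 -m inch '[[[0.02,0.1,0],[0,0,-0.05]],[[0.04,0.2,0],[0,0,-0.1]],[[0.06,0.3,0],[0,0,-0.15]],[[0.08,0.4,0],[0,0,-0.2]],[[0.1,0.51,0],[0,0,-0.25]],[[0.12,0.62,0],[0,0,-0.3]],[[0.14,0.73,0],[0,0,-0.35]],[[0.16,0.84,0],[0,0,-0.39]],[[0.17,0.93,0],[0,0,-0.43]],[[0.17,1,0],[0,0,-0.465]]]'
python3 - <<'E'
from h import *
np.set_printoptions(precision=4,suppress=True)
o=manip.get_obs();M=R.from_quat(o['ee_rot']).as_matrix();p=o['position']
d=np.array([.4753,-.0425,0])-p;print(M.T@d/.08,np.degrees(np.arctan2(M[1,0],M[0,0])))
A=manip.camera("scene")[:,:,::-1];B=manip.camera("side")[:,:,::-1];W=manip.camera("wrist")[:,:,::-1]
cv2.imwrite("pics/A8.png",A);cv2.imwrite("pics/B8.png",B);cv2.imwrite("pics/W8.png",W)
print(p)
# expected jaw tips: origin=TCP xy, z mid .128
for s in(-1,1):
    X=np.array([p[0],p[1],.136])+M@np.array([-.119,s*.030,0]);print(X,proj(cam("scene"),X),proj(cam("side"),X))
X=np.array([p[0],p[1],.136])+M@np.array([.085,0,0]);print("hinge",proj(cam("wrist",o),X))
cv2.imwrite("pics/v8.png",np.hstack([cv2.resize(A[180:280,230:330],(400,400),interpolation=cv2.INTER_CUBIC),cv2.resize(B[185:285,310:410],(400,400),interpolation=cv2.INTER_CUBIC)]))
E
```

```text
clock: 38.8
position: [0.4753, -0.0502, 0.0977]
ee_rot: [-0.135, 0.991, 0.0, -0.0]
ft_force: [0.3, 0.3, -1.1]
grip_width: 0.487
grasp_force: 4.7
[-0.0261  0.0919  1.221 ] -164.44065819455977
[ 0.4753 -0.0502  0.0977]
[ 0.5979 -0.0471  0.136 ] [[275.0477 212.0664]] [[365.9916 216.2853]]
[0.5819 0.0107 0.136 ] [[291.1371 220.4925]] [[352.4967 205.7359]]
hinge [[324.2086  79.058 ]]
```

View pics/v8.png

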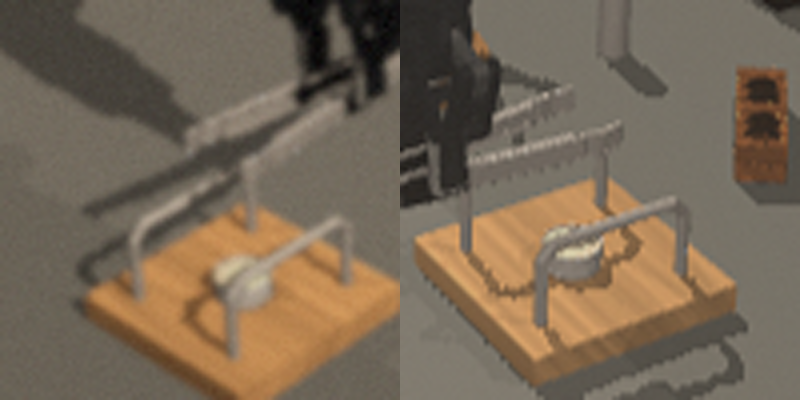

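Jaw tips are at scene (277,215) and (292,223), side (366,217) and (353,208), within 2 px of prediction. Now a numeric check.

Run:
```python
from h import *
np.set_printoptions(precision=4,suppress=True)
cs=cam("scene");cd=cam("side");o=manip.get_obs();M=R.from_quat(o['ee_rot']).as_matrix();p=o['position']
for a,b in(((277.5,215),(365.8,217)),((292.5,223),(353.3,208))):
    X=tri(cs,a,cd,b);print(X,"tool",M.T@(X-p),"reproj",proj(cs,X)-a,proj(cd,X)-b)
W=cv2.imread("pics/W8.png")
g=cv2.cvtColor(W,cv2.COLOR_BGR2HSV);m=(g[...,2]>130)&(g[...,1]<45)
for mm,s,ce in comps(m,(270,10,380,250),20):
    r=[(y,np.flatnonzero(mm[y])[[0,-1]]) for y in range(s[1],s[1]+s[3],max(1,s[3]//8))];print(s,ce,r)
m=W.max(2)<45
for mm,s,ce in comps(m,(250,120,390,260),40): print("blk",s,ce)
```

```text
[ 0.5978 -0.0401  0.1302] tool [-0.1208 -0.0223 -0.0325] reproj [[-1.0187  0.1653]] [[-0.8649 -0.0965]]
[0.5823 0.0123 0.1289] tool [-0.1199  0.0323 -0.0312] reproj [[-1.0722  0.2273]] [[-0.8549 -0.1387]]
[  270    10   110   240 22906] [324.441  115.7775] [(10, array([270, 367])), (40, array([270, 379])), (70, array([270, 379])), (100, array([270, 379])), (130, array([270, 379])), (160, array([270, 379])), (190, array([270, 379])), (220, array([270, 379]))]
blk [271 207  24  53 558] [284.5968 240.4247]
blk [349 206  24  54 528] [357.8958 240.7992]
blk [250 252  11   8  59] [255.1864 255.8136]
```

Run:
```python
from h import *
np.set_printoptions(precision=4,suppress=True)
cs=cam("scene");cd=cam("side");o=manip.get_obs();M=R.from_quat(o['ee_rot']).as_matrix();p=o['position']
print("tealight scene/side pred",proj(cs,[.5755,-.0145,.035]),proj(cd,[.5755,-.0145,.035]))
# sharp bound: hoop tops pred
for x,y in((-.05,-.046),(.05,-.046),(-.05,.046),(.05,.046)):
    a=np.radians(15.6);X=[.5765+x*np.cos(a)-y*np.sin(a),-.0151+x*np.sin(a)+y*np.cos(a),.075];print(proj(cs,X)[0],proj(cd,X)[0])
W=cv2.imread("pics/W8.png");g=cv2.cvtColor(W,cv2.COLOR_BGR2GRAY)
print(W[79,324],np.median(g[40:120,270:380]))
for t in(165,175,185,195):
  for mm,s,ce in comps(g>t,(280,40,370,130),30): print(t,s,ce)
c=cam("wrist",o)
for y in(-.004,0,.004): print(y,proj(c,np.array([p[0],p[1],.137])+M@np.array([.085,y,0])))
```

```text
tealight scene/side pred [[290.6523 247.2594]] [[352.5946 245.129 ]]
[291.1011 220.7769] [346.0335 246.795 ]
[263.3747 236.4161] [380.2448 234.9416]
[315.3251 233.4636] [326.8395 229.1242]
[287.6071 250.6584] [359.7543 218.5273]
[178 196 208] 146.0
165 [ 296   40   50   90 2615] [319.4482  86.413 ]
165 [328 115  11  15 136] [333.2353 122.1103]
175 [ 296   40   50   90 2515] [319.5022  86.4036]
175 [329 115   9  15 120] [333.1833 122.125 ]
185 [ 296   40   50   90 2353] [319.6783  86.0166]
185 [329 115   9  15 101] [333.2376 122.3366]
195 [305  40   5  19  45] [306.9333  48.8667]
195 [ 297   40   48   90 1276] [320.431   79.2187]
-0.004 [[314.199   78.8733]]
0 [[324.2113  78.8671]]
0.004 [[334.2239  78.8608]]
```

```bash
python3 -m inch '[[[-0.01,0.03,0],[0,0,0]],[[-0.015,0.055,0.03],[0,0,0]],[[-0.015,0.055,0.08],[0,0,0]],[[-0.015,0.055,0.14],[0,0,0]],[[-0.015,0.055,0.21],[0,0,0]],[[-0.015,0.055,0.29],[0,0,0]],[[-0.015,0.055,0.37],[0,0,0]],[[-0.015,0.055,0.44],[0,0,0]],[[-0.015,0.055,0.49],[0,0,0]],[[-0.015,0.055,0.52],[0,0,0]]]'
python3 - <<'E'
from h import *
A=manip.camera("scene")[:,:,::-1];B=manip.camera("side")[:,:,::-1]
cv2.imwrite("pics/A9.png",A);cv2.imwrite("pics/B9.png",B)
E
python3 -m inch '[[[0,0,0.05],[0,0,0]],[[0,0,0.12],[0,0,0]],[[0,0,0.19],[0,0,0]],[[0,0,0.27],[0,0,0]],[[0,0,0.35],[0,0,0]],[[0,0,0.43],[0,0,0]],[[0,0,0.51],[0,0,0]],[[0,0,0.58],[0,0,0]],[[0,0,0.64],[0,0,0]],[[0,0,0.68],[0,0,0]]]'
```

```text
clock: 39.95
position: [0.4751, -0.0464, 0.0556]
ee_rot: [-0.134, 0.991, 0.0, -0.0]
ft_force: [0.5, 0.2, -0.4]
grip_width: 0.491
grasp_force: 4.7
clock: 41.05
position: [0.4752, -0.0464, 0.0012]
ee_rot: [-0.134, 0.991, 0.0, -0.0]
ft_force: [-0.1, 0.3, -1.0]
grip_width: 0.491
grasp_force: 4.7
```

```bash
python3 -m inch '[[[0,0,0],[0,0,0]],[[0,0,0],[0,0,0]],[[0,0,0],[0,0,0]],[[0,0,0],[0,0,0]],[[0,0,0],[0,0,0]],[[0,0,0],[0,0,0]],[[0,0,0],[0,0,0]],[[0,0,0],[0,0,0]],[[0,0,0],[0,0,0]],[[0,0,0],[0,0,0]]]' 0 20
```

```text
clock: 42.05
position: [0.4753, -0.0463, 0.0017]
ee_rot: [-0.134, 0.991, 0.0, 0.0]
ft_force: [-1.4, 2.6, -1.1]
grip_width: 0.414
grasp_force: 23.4
```

The fingers stopped at 35 mm, so the tongs are clamped on the 39 mm cup. Lifting straight up.

```bash
python3 -m inch '[[[0,0,-0.01],[0,0,0]],[[0,0,-0.03],[0,0,0]],[[0,0,-0.07],[0,0,0]],[[0,0,-0.13],[0,0,0]],[[0,0,-0.21],[0,0,0]],[[0,0,-0.31],[0,0,0]],[[0,0,-0.43],[0,0,0]],[[0,0,-0.55],[0,0,0]],[[0,0,-0.67],[0,0,0]],[[0,0,-0.79],[0,0,0]]]'
python3 -m inch '[[[0,0,-0.14],[0,0,0]],[[0,0,-0.28],[0,0,0]],[[0,0,-0.42],[0,0,0]],[[0,0,-0.55],[0,0,0]],[[0,0,-0.67],[0,0,0]],[[0,0,-0.77],[0,0,0]],[[0,0,-0.84],[0,0,0]],[[0,0,-0.88],[0,0,0]],[[0,0,-0.9],[0,0,0]],[[0,0,-0.9],[0,0,0]]]'
python3 - <<'E'
from h import *
np.set_printoptions(precision=4,suppress=True)
cs=cam("scene");cd=cam("side");o=manip.get_obs();M=R.from_quat(o['ee_rot']).as_matrix();p=o['position']
A=manip.camera("scene")[:,:,::-1];B=manip.camera("side")[:,:,::-1];cv2.imwrite("pics/A10.png",A);cv2.imwrite("pics/B10.png",B)
dz=p[2]-.0012
for n,I,c,old in(("scene",A,cs,"A9"),("side",B,cd,"B9")):
    O=cv2.imread(f"pics/{old}.png")
    lo=proj(c,[.5755,-.0145,.033])[0];hi=proj(c,[.5755,-.0145,.033+dz])[0]
    for t,J in(("before",O),("now",I)):
        f=lambda q:J[int(q[1])-2:int(q[1])+3,int(q[0])-2:int(q[0])+3].mean((0,1)).round()
        print(n,t,lo.round(),f(lo),hi.round(),f(hi))
    h=cv2.cvtColor(np.ascontiguousarray(I),cv2.COLOR_BGR2HSV);m=(h[...,1]>18)&(h[...,2]>175)&(h[...,0]>18)&(h[...,0]<75)
    for mm,s,ce in comps(m,(int(hi[0])-25,int(hi[1])-20,int(hi[0])+25,int(hi[1])+20),12): print("wax",s,ce)
E
```

```text
clock: 43.05
position: [0.4754, -0.0464, 0.0659]
ee_rot: [-0.134, 0.991, 0.0, 0.0]
ft_force: [-1.0, 0.7, -0.8]
grip_width: 0.418
grasp_force: 22.9
clock: 44.05
position: [0.4752, -0.0464, 0.1368]
ee_rot: [-0.134, 0.991, 0.0, -0.0]
ft_force: [0.3, -0.6, -1.4]
grip_width: 0.42
grasp_force: 22.9
scene before [291. 248.] [136. 162. 177.] [288. 204.] [ 95. 107. 115.]
scene now [291. 248.] [ 97. 134. 170.] [288. 204.] [151. 186. 199.]
wax [280 201  14   8  74] [286.5    204.4054]
side before [353. 246.] [120. 137. 148.] [353. 199.] [103. 114. 120.]
side now [353. 246.] [103. 124. 144.] [353. 199.] [148. 178. 189.]
wax [347 197  14   7  68] [353.5882 200.1029]
```

Run:
```python
from h import *
print(tri(cam("scene"),(286.5,204.4),cam("side"),(353.6,200.1)))
o=manip.get_obs();print(o['clock'],o['grip_width'],o['grasp_force'])
print(manip.hand_in())
```

```text
[ 0.57686227 -0.01719579  0.16753361]
44.15 0.417019276966148 22.877809380205463
the job is handed in; nothing more can be done
None
```

The teapot is on the trivet, centred to within about 2 mm, and the tealight is held in the tongs about 70 mm clear above the warmer's hoops. I handed the job in at about 44 s; the hand-in returned no verdict, and I did not measure how level the tealight sits.

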